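# Seat the graphite marver in its bench holder and lock it with the cam

## Task

Mount the loose black graphite marver block in the bench holder for bead rolling: with the fingertips push the block flat against the holder's long back fence, out on the open part of the fence, then keep it against the fence and drag or push it along until it is fully home in the corner, against the end stop and under the keeper lip. Then push the clamp lever by its knob all the way round (counterclockwise from above) until it stops, so that the cam holds the block fast. The block is only pushed, never tipped or picked up: it stays flat on the bench throughout, and the jar and the brass paddle stay where they are.

Things in the scene. Friction and masses are not known exactly. Their poses are not given: they have to be found in the camera images.
- marver: Plain black graphite marver block, 50 x 50 mm and 18 mm high, about 0.12 kg, lying loose and flat on the bench. Origin: centre of its underside; x and y along its sides (being square, any quarter turn serves), z up.
- marver_holder: Steel and aluminium bench holder, screwed down. Origin: inner corner of fence and end stop, at bench height. Fence: bar 14 mm high and thick, face at x = 0 looking to -x, from the corner 215 mm along -y. End stop: face at y = 0 looking to -y, 14 mm thick; its keeper lip overhangs 7 mm at 21.5 to 24.5 mm height. No floor plate: the block slides on the bench in +y into the corner.
- jaw (a point): Middle of the top of the holder's front jaw, opposite the fence, fixed at x = -67, y = -2, z = 12 mm of the holder. The jaw is 12 mm high, its face at x = -53 mm, from y = -18 mm (flared mouth from -25) to +14 mm, back to x = -81 mm. Beside it the clamp's foot plate, 3.5 mm high, with a spring keeper 12 mm high at its back, covers x = -57 to -99, y = -14 to -60 mm. The block enters the pocket only along the fence.
- home (a point): Centre of the block's underside when fully home: x = -25, y = -25, z = 0 mm of the holder, same axes.
- clamp_pivot (a point): Point on the vertical axis about which the clamp lever and its cam turn, fixed to the holder at x = -62, y = -34, z = 20 mm of its frame. The pivot is sprung: it yields up to 5 mm towards the holder's -x, from 8 N on, when the cam presses on the block.
- clamp_knob (a point): Middle of the black upright knob on the end of the clamp lever, 95 mm from the pivot, 40 mm above the bench; moves with the lever. The knob is 15 mm across at its widest, slimmer below, from 22 to 49 mm above the bench; the lever is a flat steel bar 11 mm wide, 17 to 22 mm above the bench.
- clamp (a joint): Clamp lever angle, rad: 0 open (lever 100 deg counterclockwise from the holder's +x, so out past the end stop), growing counterclockwise from above to its stop at 1.9 (209 deg, roughly the holder's -x). Starts at 0 to 0.25, stays where left, turns at 0.06 N m; from about 0.8 the cam presses the seated block and needs a few newtons at the knob. Below 0.4 the cam is clear of the block's way.
- jar: Bystander: screw-lid jar, 49 mm across, 56 mm high, behind the fence. Origin: centre of its underside.
- brass_tool: Bystander: brass paddle on a wooden handle, 138 x 42 x 25 mm, lying to the right of the block. Origin: centre of its underside, x along its length towards the brass blade.
Things that resemble listed ones, but are neither listed nor needed, are in the scene too. Of the things shaped like the marver, the black one is meant.

How it is judged:
On the way, in this order (a step that is already met when the one before it is completed fails the run):
1. the block lies flat against the fence on its open part, its centre still at least 35 mm short of home (x of marver in the frame of marver_holder above -0.0285 m and (angle between the x axis of marver and the x axis of marver_holder, either way round below 0.08 rad or angle between the y axis of marver and the x axis of marver_holder, either way round below 0.08 rad) and y of marver in the frame of marver_holder below -0.06 m), for 0.1 s.
2. the block is fully home in the corner, the clamp not yet thrown (x of marver in the frame of marver_holder above -0.028 m and y of marver in the frame of marver_holder above -0.028 m and (angle between the x axis of marver and the x axis of marver_holder, either way round below 0.06 rad or angle between the y axis of marver and the x axis of marver_holder, either way round below 0.06 rad) and value of joint clamp below 1 rad), for 0.2 s.
At the end, for the whole second after the job is handed in: The block lies flat on the bench within 3 mm of the fence and of the end stop, square to them within 0.06 rad and at rest; the clamp lever is past 1.65 rad and its cam bears on the block with more than 5 N (x of marver in the frame of marver_holder above -0.028 m and y of marver in the frame of marver_holder above -0.028 m and (angle between the x axis of marver and the x axis of marver_holder, either way round below 0.06 rad or angle between the y axis of marver and the x axis of marver_holder, either way round below 0.06 rad) and value of joint clamp above 1.65 rad and contact force between clamp and marver above 5 N and height (world z) of marver below 0.004 m and angle between marver's own z axis and vertical below 0.06 rad and linear speed of marver below 0.01 m/s); the robot touches nothing.
It fails at once if the block is lifted or tipped (height (world z) of marver above 0.008 m or angle between marver's own z axis and vertical above 0.2 rad).
It fails at once if the block leaves the fence by more than 6 mm on the last stretch before the pocket (x of marver in the frame of marver_holder below -0.031 m and y of marver in the frame of marver_holder above -0.06 m).
It fails at once if a bystander is disturbed (distance of any of jar, brass_tool from where it was at the start of the episode above 0.02 m).
It also fails if it takes over 67 s, if anything falls off the work surface, if the arm or the gripper's body presses on something with over 40 N, if the wrist force passes 120 N, or if a joint passes its speed limit or range.

## Robot

A 7-joint arm with a two-finger parallel gripper is mounted at the origin on a cart in front of the work surface, level with it; the furniture and walls round the work are solid. World frame = base frame: x ahead of the robot, y to its left, z up, the work surface at z = 0. Lengths are in m, angles in rad, forces in N, time in s.
With the tool pointing down it reaches from about 0.35 to 0.775 m from the base axis. Payload 3.1 kg.
Tool frame: the origin (TCP) lies at the very end of the fingers, on their centre line; the grasp point (between the pads) lies 19 mm behind it; z points along the fingers, y is the direction in which the jaws open and shut (so a half turn about z gives the same grasp; the last joint's range is limited). The gripper opens to 85 mm and grips with 20 to 120 N. Pads are 22 mm wide; open, the fingers measure 114 mm over their backs; the gripper's body (76 mm by 85 mm) begins 54 mm behind the grasp point. The pads swing forward as they close: fully open they stand 13 mm farther back than shut.
Start: joints at [1.068, 0.311, 0.014, 1.512, -0.004, 1.319, -0.027], TCP at [0.245, -0.493, 0.231] pointing down, gripper open.
Joint ranges: [-2.7, 2.7], [-0.3, 1.91], [-1.27, 1.3], [0.12, 2.57], [-1.44, 4.58], [0.2, 2.03], [-3.05, 3.05]. Speed limits (rad/s): [2.79, 2.79, 3.14, 3.14, 3.14, 3.14, 3.14].

## Interface

Orientations are given as a unit quaternion [x, y, z, w].
In Python, from cell import move_to, line_to, goto_joints, grip, pause, ik, read_camera, get_calibration, Unreachable, sign_off, current_time, current_joints, current_qd, current_joint_efforts, current_tcp_pos, current_tool_rot, current_force, current_moment, current_gripper_width gives the robot as it stands. Calls block until the motion is done:
- move_to(position, orientation): joint-space move of the TCP to a pose.
- line_to(position, rotation=None, speed=0.15): straight line of the TCP; rotation=None keeps the orientation; speed is the mean speed in m/s.
- goto_joints(angles): joint-space move.
- grip(opening, force=None): opening from 0.0 (shut) to 1.0 (fully open); force is the grip in N (None keeps the last); returns when the fingers have stopped.
- pause(seconds).
- ik(position, orientation): joint angles nearest the present ones, or None.
- read_camera(name): name is "scene" or "top"; returns (picture, depth): 400x640x3 uint8, red, green, blue; 400x640 float32, m along the optical axis (not along the pixel's ray), 0 where there is no reading.
- get_calibration(name): a dict with "mtx" (3x3 intrinsics, pixels), "rvec" (rotation vector, rad) and "tvec" (3), from world to camera coordinates, as OpenCV has them. Camera axes: x right, y down, z forward; pixel columns grow to the right and rows downward; lengths in m; the calibration is good to about 2 mm. A picture is of the moment at which its call begins. get_calibration takes no time and is no camera call.
A pose or a line that the arm cannot do raises Unreachable and nothing moves.
- sign_off(): hands the job in, once; it reports no verdict.
Readings, each from a call of its own:
- current_time(): time.
- current_joints(): joint angles.
- current_qd(): joint speeds.
- current_joint_efforts(): joint torques, N m.
- current_tcp_pos(): TCP position.
- current_tool_rot(): TCP orientation.
- current_force(): force on the tool from outside, world axes, zero at the start.
- current_moment(): the same for the moment, N m.
- current_gripper_width(): opening from 0.0 (shut) to 1.0 (fully open).
Only numpy, scipy, OpenCV 4.12 (cv2) and the standard library are available. Lean on these libraries where they do the work, as an engineer would, in place of code of your own. Each camera call takes 0.05 s, during which the arm holds its last target.

## Working session

There is one attempt and no reset: what is moved stays moved. The work goes in short steps, each a Python script; the robot and the scene stay as the last script left them, time stands still between calls to the robot, and variables do not carry over. Pictures are saved under pics/ and viewed, and the job is handed in when it is done.

```bash
ls; mkdir -p pics
python3 - <<'E'
from cell import *
import cv2,numpy as np
for n in("scene","top"):
    p,d=read_camera(n); cv2.imwrite(f"pics/{n}0.png",cv2.cvtColor(p,cv2.COLOR_RGB2BGR)); np.savez(f"pics/{n}0.npz",p=p,d=d)
    c=get_calibration(n); print(n,c, d.min(),d.max())
print(current_time())
E
```

```text
pics
scene {'mtx': array([[421.93754971,   0.        , 320.01345468],
       [  0.        , 421.93754971, 202.71368663],
       [  0.        ,   0.        ,   1.        ]]), 'rvec': array([ 0.92821226, -2.35354641,  1.2406259 ]), 'tvec': array([0.39832179, 0.31236569, 0.62516507])} 0.0 2.5437694
top {'mtx': array([[396.68252677,   0.        , 320.03074747],
       [  0.        , 396.68252677, 195.81393061],
       [  0.        ,   0.        ,   1.        ]]), 'rvec': array([ 2.12663616, -2.1629076 ,  0.11096964]), 'tvec': array([-0.06189301,  0.60955894,  0.83464699])} 0.0 1.7314999
0.1
```

View pics/scene0.png

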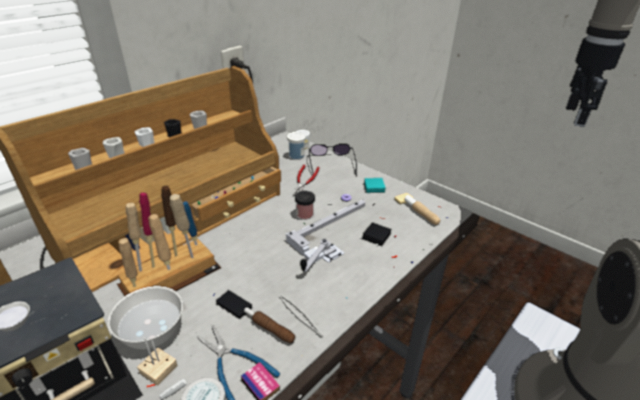

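View pics/top0.png

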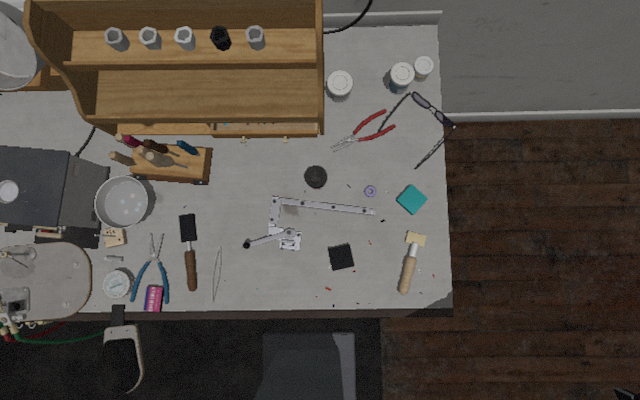

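Block candidates in the top view are the black one at (341,256), the teal one at (411,199) and the black paddle head at (188,228). The task calls for a plain black square block, so it should be (341,256). I'll enlarge that area to confirm and measure.

```bash
cat > h.py <<'E'
import cv2,numpy as np
from cell import *
def cal(n):
    c=get_calibration(n);R=cv2.Rodrigues(c['rvec'])[0];return c['mtx'],R,np.array(c['tvec']).ravel()
def ray(n,u,v,z):
    K,R,t=cal(n);C=-R.T@t;d=R.T@np.linalg.inv(K)@np.array([u,v,1.]);return C+d*(z-C[2])/d[2]
def proj(n,P):
    K,R,t=cal(n);q=K@(R@np.asarray(P,float)+t);return q[:2]/q[2]
def cloud(n,d):
    K,R,t=cal(n);v,u=np.mgrid[0:400,0:640];q=np.stack([(u-K[0,2])/K[0,0],(v-K[1,2])/K[1,1],np.ones_like(u)],-1)*d[...,None]
    return (q-t)@R
E
python3 - <<'E'
from h import *
a=np.load('pics/top0.npz');p=a['p'];d=a['d']
c=p[170:290,225:385];cv2.imwrite('pics/c1.png',cv2.resize(cv2.cvtColor(c,cv2.COLOR_RGB2BGR),None,fx=5,fy=5,interpolation=cv2.INTER_CUBIC))
X=cloud('top',d)
for (u,v) in [(341,256),(315,177),(247,244),(276,199),(373,212),(411,240),(365,256)]: print(u,v,X[v,u].round(4))
# black block mask
g=p.max(2)
m=np.zeros_like(g);m[240:275,322:360]=(g[240:275,322:360]<60)
pts=np.argwhere(m)[:,::-1].astype(np.float32)
W=np.array([ray('top',u,v,.018)[:2] for u,v in pts]);r=cv2.minAreaRect((W*1000).astype(np.float32));print(len(pts),r, W.mean(0))
# height map crop
z=X[...,2];hm=np.clip((z+.005)/.07,0,1)*255;hm=hm.astype(np.uint8)[170:290,225:385]
cv2.imwrite('pics/h1.png',cv2.resize(hm,None,fx=5,fy=5,interpolation=cv2.INTER_NEAREST))
E
```

```text
341 256 [ 0.4764 -0.1159  0.0191]
315 177 [ 0.6476 -0.0623  0.055 ]
247 244 [0.5056 0.0864 0.0474]
276 199 [0.6045 0.0265 0.0264]
373 212 [ 0.5727 -0.1898  0.0144]
411 240 [ 0.5091 -0.2727  0.0095]
365 256 [ 0.4751 -0.1704 -0.0018]
503 ((475.1435852050781, -114.0147476196289), (50.025028228759766, 48.86264419555664), 11.69290828704834) [ 0.47512652 -0.11439466]
```

View pics/c1.png

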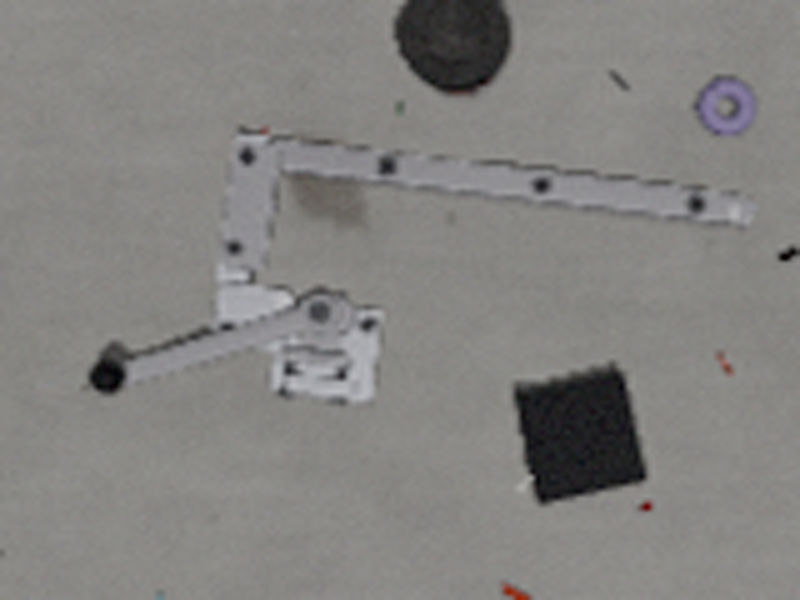

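View pics/h1.png

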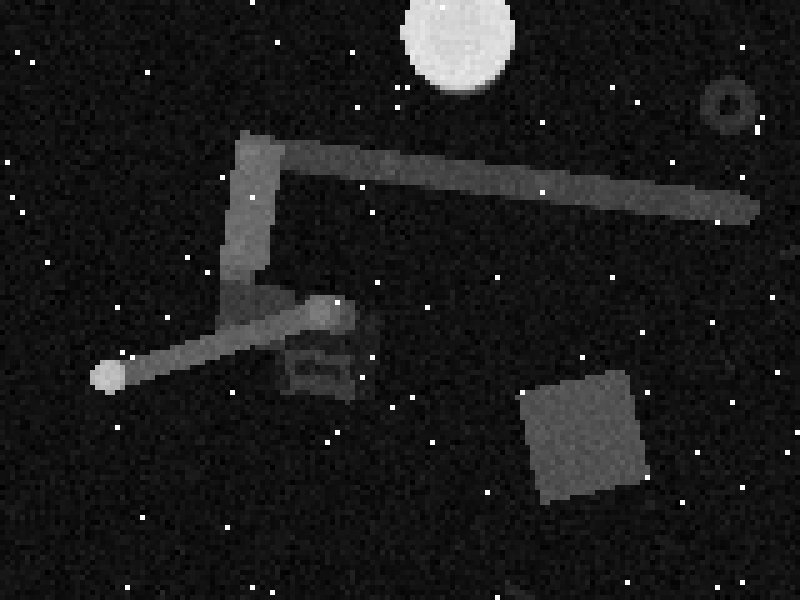

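The crop shows the black block at crop px (580,435), plain and square, so it's confirmed. The fence runs from crop (280,155) to (755,212), the knob is at (107,375) and the pivot at about (320,312). Next I'll fit the holder pose.

```bash
cat > fit.py <<'E'
from h import *
from scipy.optimize import minimize
out={}
for n in ('top','scene'):
    a=np.load(f'pics/{n}0.npz');p=a['p'];X=cloud(n,a['d'])
    P=X.reshape(-1,3);P=P[(a['d'].ravel()>0)]
    pl=P[(abs(P[:,2])<.008)&(P[:,0]>.42)&(P[:,0]<.62)&(P[:,1]<.05)&(P[:,1]>-.25)];print(n,'bench z',np.median(pl[:,2]))
    zb=np.median(pl[:,2])
    F=P[(P[:,2]-zb>.009)&(P[:,2]-zb<.019)&(P[:,1]<.0)&(P[:,1]>-.185)&(P[:,0]>.56-.0)&(P[:,0]<.62)]
    c=F.mean(0);u,s,vt=np.linalg.svd((F-c)[:,:2],full_matrices=False);d=vt[0]*np.sign(-vt[0][1])
    # restrict inliers
    nrm=np.array([-d[1],d[0]]);e=(F-c)[:,:2]@nrm
    print('fence c',c.round(4),'dir',d.round(4),'yaw',np.degrees(np.arctan2(-d[0]*-1*-1,-d[1])).round(2),'width pct',np.percentile(e,[1,5,50,95,99]).round(4),len(F))
    B=P[(P[:,2]-zb>.012)&(P[:,2]-zb<.025)&(abs(P[:,0]-.475)<.045)&(abs(P[:,1]+.114)<.045)]
    print('block',cv2.minAreaRect((B[:,:2]*1000).astype(np.float32)),np.median(B,0))
    Kn=P[(P[:,2]-zb>.030)&(P[:,2]-zb<.055)&(abs(P[:,0]-.505)<.03)&(abs(P[:,1]-.086)<.03)]
    print('knob',((Kn.min(0)+Kn.max(0))/2).round(4),Kn.mean(0).round(4),len(Kn))
    J=P[(P[:,2]-zb>.018)&(P[:,2]-zb<.03)&(P[:,0]>.545)&(P[:,0]<.64)&(abs(P[:,1]-.03)<.04)]
    print('stop',cv2.minAreaRect((J[:,:2]*1000).astype(np.float32)),len(J))
E
python3 fit.py
```

```text
top bench z -0.0002159928326975027
fence c [ 0.5879 -0.0936  0.0137] dir [-0.1298 -0.9915] yaw 7.46 width pct [-0.0075 -0.0067 -0.0003  0.0062  0.0074] 522
block ((474.8184814453125, -116.3348388671875), (49.88656234741211, 49.809967041015625), 11.151388168334961) [ 0.47434658 -0.11616863  0.01743889]
knob [0.5035 0.0893 0.0419] [0.5038 0.0885 0.0452] 39
stop ((578.5032348632812, 29.565454483032227), (21.030363082885742, 65.80720520019531), 82.06079864501953) 263
scene bench z -1.5284707169417e-05
fence c [ 0.5862 -0.0893  0.0134] dir [-0.1287 -0.9917] yaw 7.39 width pct [-0.0073 -0.0063 -0.0012  0.0077  0.0213] 359
block ((473.4716491699219, -116.55963134765625), (49.61875534057617, 52.444637298583984), 10.307567596435547) [ 0.4714179  -0.11345578  0.01768428]
knob [0.5028 0.0908 0.0402] [0.5008 0.0918 0.0422] 65
stop ((576.7550048828125, 29.319185256958008), (22.939340591430664, 67.12979888916016), 81.2234115600586) 219
```

```bash
cat >> h.py <<'E'
YAW=np.radians(-7.5);XH=np.array([np.cos(YAW),np.sin(YAW)]);YH=np.array([-np.sin(YAW),np.cos(YAW)]);O=np.array([.5965,.0236])
def w(x,y,z): return np.r_[O+XH*x+YH*y,z]
def toh(p): q=np.asarray(p)[:2]-O;return np.array([q@XH,q@YH])
from scipy.spatial.transform import Rotation as Ro
def down(a): # tool y axis at world yaw a, z down
    y=np.array([np.cos(a),np.sin(a),0]);z=np.array([0,0,-1.]);return Ro.from_matrix(np.stack([np.cross(y,z),y,z],1)).as_quat()
def snap(tag):
    for n in('top','scene'):
        p,d=read_camera(n);cv2.imwrite(f'pics/{n}{tag}.png',cv2.cvtColor(p,cv2.COLOR_RGB2BGR));np.savez(f'pics/{n}{tag}.npz',p=p,d=d)
E
python3 - <<'E'
from h import *
print(Ro.from_quat(current_tool_rot()).as_matrix().round(2),current_force(),current_gripper_width())
for a in(YAW+np.pi/2,YAW-np.pi/2): print(np.round(ik(w(-.165,-.155,.12),down(a)),2))
for a in(YAW,YAW+np.pi): print('x',[None if j is None else np.round(j,2) for j in [ik(w(-.027,-.21,.12),down(a))]])
# knob straddle: tool y tangential
for b in (113.5,160,210):
    for s in(0,np.pi):
        r=np.radians(b);q=ik(w(-.062+.095*np.cos(r),-.034+.095*np.sin(r),.03),down(YAW+r+np.pi/2+s));print(b,s,None if q is None else np.round(q,2))
E
```

```text
[[ 0.9   0.44 -0.  ]
 [ 0.44 -0.9   0.  ]
 [-0.   -0.   -1.  ]] [-0.21457058 -0.01058879 -0.00781786] 1.0034740290453308
[ 0.73  0.21 -0.59  1.97  0.14  1.    1.52]
[ 0.48  0.18 -0.29  1.98  0.06  0.99 -1.55]
x [array([ 0.56,  0.47, -0.37,  1.6 ,  0.18,  1.11,  0.01])]
x [array([ 0.23,  0.44,  0.09,  1.62, -0.04,  1.09, -2.94])]
113.5 0 [-0.99  0.72  1.12  1.89 -0.76  1.04 -2.4 ]
113.5 3.141592653589793 [ 0.28  0.53 -0.65  1.85  0.41  0.89 -0.28]
160 0 [ 0.24  0.38 -0.45  2.02  0.23  0.79 -2.39]
160 3.141592653589793 [ 0.42  0.43 -0.68  2.01  0.37  0.82  0.62]
210 0 [ 0.39  0.37 -0.42  2.03  0.21  0.78 -1.32]
210 3.141592653589793 [ 0.61  0.42 -0.68  2.02  0.36  0.82  1.68]
```

```bash
python3 - <<'E'
from h import *
a=YAW-np.pi/2
move_to(w(-.165,-.155,.10),down(a));grip(0.45)
line_to(w(-.165,-.155,.006),speed=.12)
print(current_time(),current_force(),current_gripper_width(),current_tcp_pos())
snap('1')
line_to(w(-.135,-.155,.006),speed=.06);print(current_force())
line_to(w(-.110,-.155,.006),speed=.05);print(current_force(),current_time())
snap('2')
E
python3 - <<'E'
import cv2,numpy as np
a=cv2.imread('pics/scene1.png')[170:290,270:430];b=cv2.imread('pics/scene2.png')[170:290,270:430]
cv2.imwrite('pics/c2.png',np.vstack([cv2.resize(x,None,fx=2.5*1,fy=2.5,interpolation=2) for x in(a,b)]))
E
```

```text
3.175 [ 0.65658363 -0.38875267  0.16808523] 0.45008643271061827 [ 0.41336653 -0.10861613  0.00648375]
[0.33037    0.28100503 0.30615659]
[ 0.51696826 -0.63689527 -0.38452563] 4.575
```

View pics/c2.png

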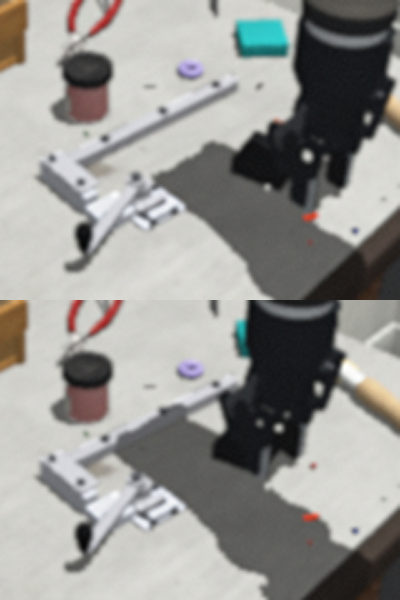

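View pics/top2.png

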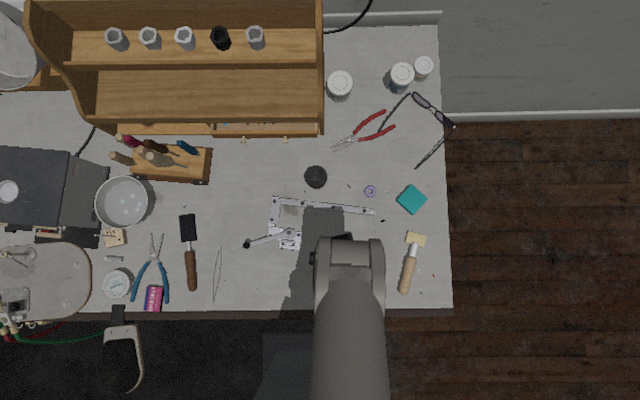

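The scene crop shows the block in front of the fingertips, moved toward the fence. The arm hides it in the top view. I'll push on to the fence, watching the force.

```bash
python3 - <<'E'
from h import *
line_to(w(-.070,-.155,.006),speed=.06)
f0=current_force()
print(f0)
x=-.070
while x<-.050:
    x+=.001; line_to(w(x,-.155,.006),speed=.02); f=current_force()@np.r_[XH,0]; print(round(x,3),f.round(1),end=' ')
    if f<-8: break
pause(.2);print(current_force(),toh(current_tcp_pos()),current_time())
snap('3')
line_to(w(-.10,-.155,.006),speed=.12)
line_to(w(-.10,-.155,.06),speed=.15)
move_to(w(-.10,-.24,.10),down(YAW));grip(0)
snap('4')
print(current_time(),toh(current_tcp_pos()))
E
python3 - <<'E'
import sys;sys.path.insert(0,'.')
from h import *
for t in('scene','top'):
    a=np.load(f'pics/{t}4.npz');P=cloud(t,a['d']).reshape(-1,3)
    H=np.c_[(P[:,:2]-O)@XH,(P[:,:2]-O)@YH,P[:,2]]
    B=H[(H[:,2]>.0155)&(H[:,2]<.022)&(H[:,0]>-.08)&(H[:,0]<.0)&(H[:,1]>-.2)&(H[:,1]<-.1)]
    print(t,len(B),cv2.minAreaRect((B[:,:2]*1000).astype(np.float32)),np.median(B,0))
E
python3 - <<'E'
import cv2,numpy as np
b=cv2.imread('pics/scene4.png')[170:290,270:430]
cv2.imwrite('pics/c4.png',cv2.resize(b,None,fx=4,fy=4,interpolation=2))
b=cv2.imread('pics/top4.png')[170:290,225:385]
cv2.imwrite('pics/t4.png',cv2.resize(b,None,fx=4,fy=4,interpolation=2))
E
```

```text
[ 0.3180212  -0.42052432  0.19499423]
-0.069 0.3 -0.068 -0.3 -0.067 -1.5 -0.066 -0.9 -0.065 -0.1 -0.064 0.0 -0.063 -2.5 -0.062 -5.9 -0.061 -6.3 -0.06 -7.5 -0.059 -9.2 [-10.17638735   2.11876177   7.80614044] [-0.06301625 -0.15505942] 8.4417
11.5417 [-0.09996655 -0.23996624]
scene 279 ((-31.627981185913086, -156.26519775390625), (55.278404235839844, 52.068138122558594), 21.797712326049805) [-0.03450405 -0.15589787  0.01785864]
top 462 ((-32.896385192871094, -155.83238220214844), (49.58322525024414, 49.73077392578125), 20.572277069091797) [-0.033283   -0.15617742  0.01783594]
```

View pics/c4.png

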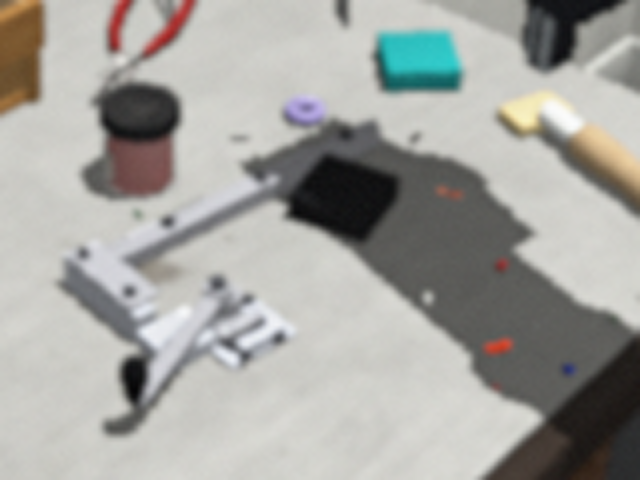

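View pics/t4.png

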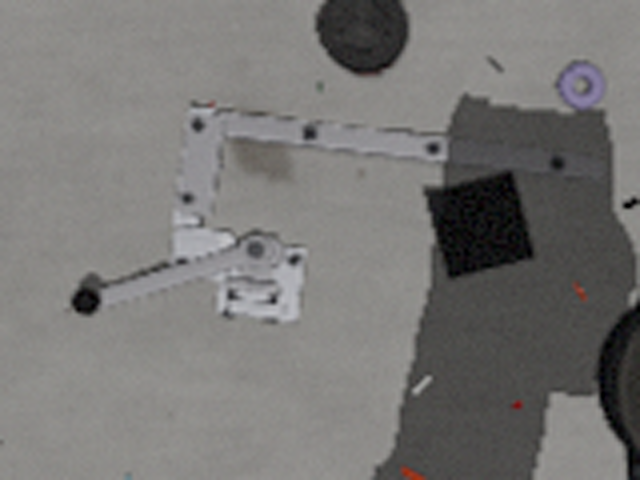

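The block is touching the fence only at a corner, still turned about 20°, because its rear corner nested in the gap between the fingers. I'll close the fingers and rotate it clockwise by pushing +y on the outer part of its right face.

```bash
cat >> h.py <<'E'
def blk(tag,names=('top','scene')):
    for t in names:
        a=np.load(f'pics/{t}{tag}.npz');P=cloud(t,a['d']).reshape(-1,3);p=a['p'].reshape(-1,3)
        H=np.c_[(P[:,:2]-O)@XH,(P[:,:2]-O)@YH,P[:,2]]
        B=H[(H[:,2]>.0155)&(H[:,2]<.0215)&(H[:,0]>-.08)&(H[:,0]<.01)&(H[:,1]>-.2)&(H[:,1]<-.06)&(p.max(1)<70)]
        print(t,len(B),np.round(np.array(sum([list(x) if isinstance(x,tuple) else [x] for x in cv2.minAreaRect((B[:,:2]*1000).astype(np.float32))],[])),1))
E
python3 - <<'E'
from h import *
move_to(w(-.058,-.225,.05),down(YAW))
line_to(w(-.058,-.225,.006),speed=.15)
line_to(w(-.058,-.186,.006),speed=.05);print(current_force(),current_gripper_width())
line_to(w(-.058,-.225,.006),speed=.15)
line_to(w(-.058,-.245,.10),speed=.2)
snap('5');blk('5');print(current_time())
E
python3 - <<'E'
import cv2,numpy as np
b=cv2.imread('pics/top5.png')[170:290,225:385]
cv2.imwrite('pics/t5.png',cv2.resize(b,None,fx=4,fy=4,interpolation=2))
E
```

```text
[-0.82879862  0.8481365  -0.00738185] -0.002326110757947375
top 459 [ -24.3 -160.6   64.5   77.3    1. ]
scene 286 [ -27.6 -164.2   52.2   84.    16.1]
14.4333
```

View pics/t5.png

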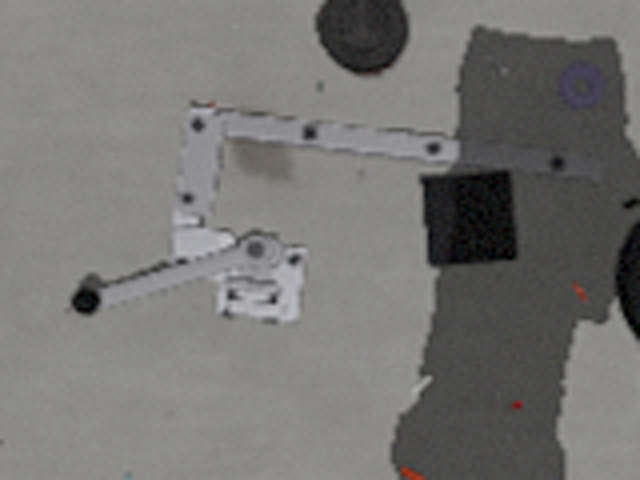

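The block is now about 10° off the fence, at crop (470,218). I'll square it with a two-finger push, using a smaller gap so both fingers bear on the face.

```bash
cat > c.py <<'E'
from h import *
def crop(tag):
    b=cv2.imread(f'pics/top{tag}.png')[170:290,225:385]
    cv2.imwrite(f'pics/t{tag}.png',cv2.resize(b,None,fx=4,fy=4,interpolation=2))
E
sed -i 's/        print(t,len(B)/        B=B[(abs(B-np.median(B,0))[:,:2]<.037).all(1)]\n        print(t,np.median(B,0).round(4),len(B)/' h.py
python3 - <<'E'
from c import *
blk('5')
a=YAW-np.pi/2
grip(0.3)
move_to(w(-.10,-.152,.07),down(a))
line_to(w(-.10,-.152,.006),speed=.15)
line_to(w(-.072,-.152,.006),speed=.08)
x=-.072
while x<-.050:
    x+=.001; line_to(w(x,-.152,.006),speed=.03); f=current_force()@np.r_[XH,0]; print(round(x,3),f.round(1),end=' ')
    if f<-9: break
print(current_force(),toh(current_tcp_pos()),current_time())
line_to(w(-.10,-.152,.006),speed=.15)
line_to(w(-.10,-.152,.06),speed=.2)
grip(0)
move_to(w(-.06,-.235,.06),down(YAW))
snap('6');blk('6');crop('6')
E
```

```text
top [-0.0303 -0.15    0.0179] 450 [ -21.8 -148.    66.4   49.7   10.8]
scene [-0.0326 -0.1487  0.0178] 283 [ -31.  -149.3   52.3   48.8   10.1]
-0.071 0.1 -0.07 0.1 -0.069 0.8 -0.068 -2.2 -0.067 -4.7 -0.066 -5.4 -0.065 -8.3 -0.064 -8.9 -0.063 -10.5 [-10.36623614   1.69064959   7.44047904] [-0.06765967 -0.15133602] 19.55
top [-0.0285 -0.1493  0.0177] 461 [ -21.7 -147.6   62.5   49.3    6.1]
scene [-0.0312 -0.1482  0.0179] 276 [ -29.6 -148.9   51.6   52.2    6.3]
```

View pics/t6.png

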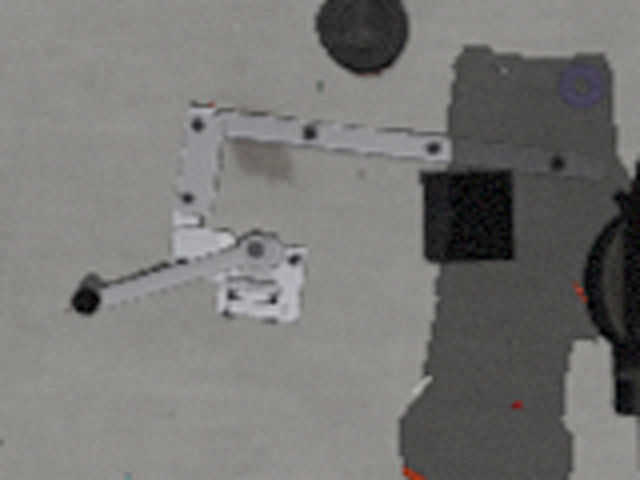

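6° is still left, since the fence corner sits opposite the contact. I'll push on the +y end of the rear face, where the lever arm is clear.

Run:
```python
from c import *
move_to(w(-.10,-.130,.05),down(YAW))
line_to(w(-.10,-.130,.008),speed=.15)
line_to(w(-.08,-.130,.008),speed=.1)
x=-.08
while x<-.050:
    x+=.001; line_to(w(x,-.130,.008),speed=.03); f=current_force()@np.r_[XH,0]; print(round(x,3),f.round(1),(toh(current_tcp_pos())[0]*1e3).round(1),end=' | ')
    if f<-9: break
print(current_force(),current_tcp_pos(),current_time())
line_to(w(-.10,-.130,.008),speed=.15)
line_to(w(-.10,-.130,.05),speed=.2)
move_to(w(-.06,-.235,.06),down(YAW))
snap('7');blk('7');crop('7');print(current_time())
```

```text
-0.079 0.3 -79.4 | -0.078 0.7 -78.1 | -0.077 -0.6 -76.9 | -0.076 0.0 -75.9 | -0.075 0.7 -74.9 | -0.074 -0.9 -73.9 | -0.073 0.6 -72.9 | -0.072 0.5 -71.9 | -0.071 -0.6 -70.9 | -0.07 -1.1 -70.3 | -0.069 -2.0 -69.7 | -0.068 -2.3 -68.8 | -0.067 -4.6 -68.1 | -0.066 -4.8 -67.6 | -0.065 -5.3 -67.1 | -0.064 -6.1 -66.5 | -0.063 -6.7 -65.8 | -0.062 -8.0 -65.0 | -0.061 -8.6 -64.3 | -0.06 -9.0 -63.8 | -0.059 -10.9 -63.6 | [-10.1399975    6.19372217   7.12886509] [ 0.51683215 -0.09418074  0.00746925] 28.7833
top [-0.0261 -0.1501  0.0178] 445 [ -21.7 -148.2   52.7   57.6   89.9]
scene [-0.0284 -0.1479  0.0179] 276 [ -26.4 -149.7   51.6   50.9    0.8]
30.1917
```

View pics/t7.png

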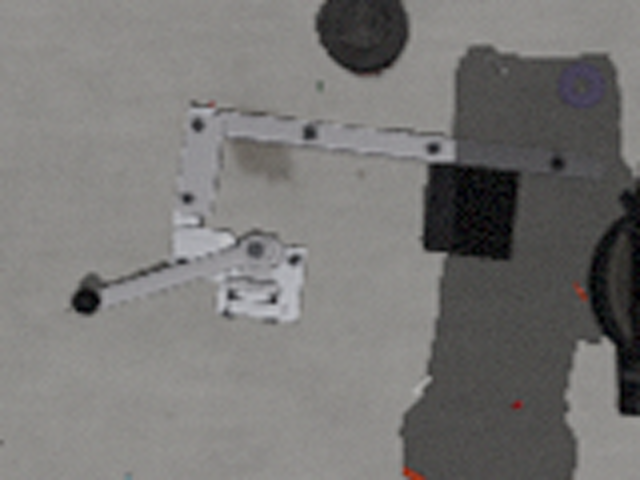

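The block now lies flush on the open fence: angle about 0°, x about -26 mm, y about -149 mm. Next I'll push it along the fence.

```bash
python3 - <<'E'
from c import *
t0=current_time()
move_to(w(-.028,-.215,.04),down(YAW))
line_to(w(-.028,-.215,.007),speed=.15)
line_to(w(-.028,-.188,.007),speed=.1)
line_to(w(-.025,-.115,.007),speed=.07)
print(current_force(),current_tcp_pos(),toh(current_tcp_pos()),current_time()-t0)
snap('8');blk('8')
E
python3 - <<'E'
import cv2,numpy as np
b=cv2.imread('pics/scene8.png')[170:290,270:430]
cv2.imwrite('pics/c8.png',cv2.resize(b,None,fx=5,fy=5,interpolation=2))
E
```

```text
[-1.99969054 -1.12700743 -0.20902551] [ 0.55573103 -0.08635741  0.00653722] [-0.02606787 -0.11433812] 2.2666000000000004
top [ 0.0059 -0.1939  0.0177] 3 [   5.5 -193.4    3.1    1.4   52.7]
scene [-0.0274 -0.0821  0.0179] 273 [-25.2 -88.9  53.5  57.2   0.2]
```

View pics/c8.png

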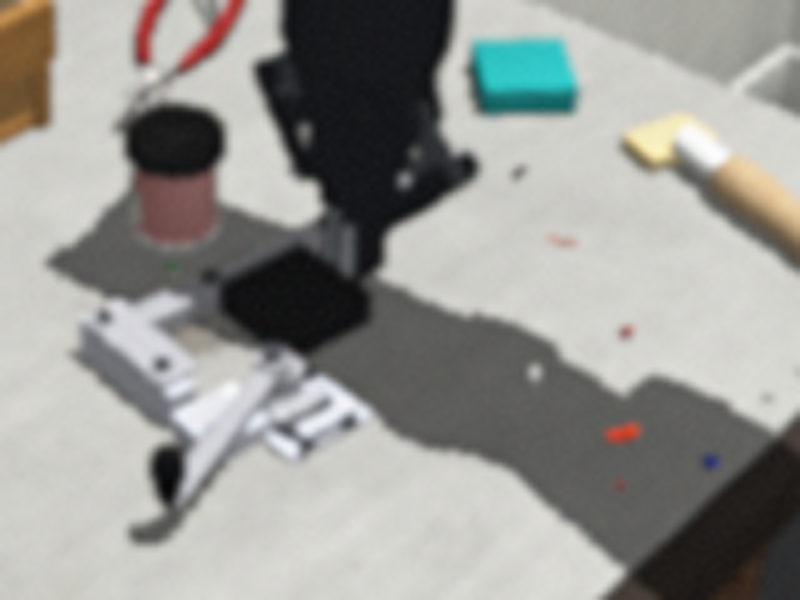

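The block is still flush, with its centre near y_h = -79. The linkage clears the jar by about 6 mm or more, so I'll go on home.

```bash
python3 - <<'E'
from c import *
t0=current_time()
line_to(w(-.024,-.066,.008),speed=.05)
print(current_force()@np.c_[XH,YH].repeat(1,0) if 0 else current_force(),toh(current_tcp_pos()))
y=-.066
while y<-.048:
    y+=.002;line_to(w(-.024,y,.008),speed=.04);f=current_force()[:2]@YH;print(round(y,3),f.round(1),(toh(current_tcp_pos())[1]*1e3).round(1),end=' | ')
    if f<-13:break
print(current_force(),current_tcp_pos())
snap('9')
line_to(w(-.026,-.085,.008),speed=.15)
line_to(w(-.03,-.10,.08),speed=.2)
snap('10');crop('10');print(current_time())
E
python3 - <<'E'
import cv2,numpy as np
b=cv2.imread('pics/scene10.png')[170:290,270:430]
cv2.imwrite('pics/c10.png',cv2.resize(b,None,fx=5,fy=5,interpolation=2))
E
```

```text
[0.56421121 0.11132371 0.07656251] [-0.02358089 -0.06610134]
-0.064 0.8 -64.0 | -0.062 -0.4 -62.0 | -0.06 -0.4 -59.8 | -0.058 -4.6 -59.8 | -0.056 -7.4 -59.7 | -0.054 -9.2 -59.7 | -0.052 -12.3 -59.7 | -0.05 -14.8 -59.6 | [ -3.01772744 -14.54584932   7.10312456] [ 0.56483343 -0.03236804  0.00810599]
36.7917
```

View pics/c10.png

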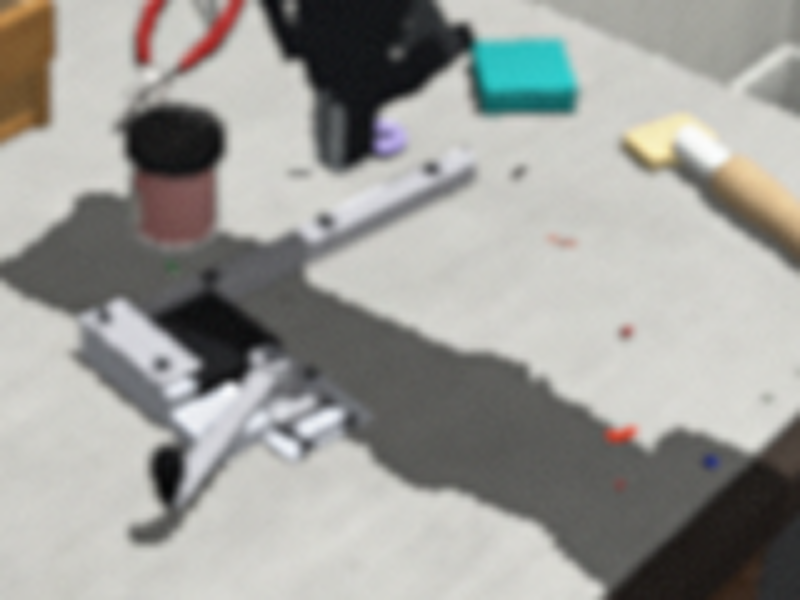

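View pics/t10.png

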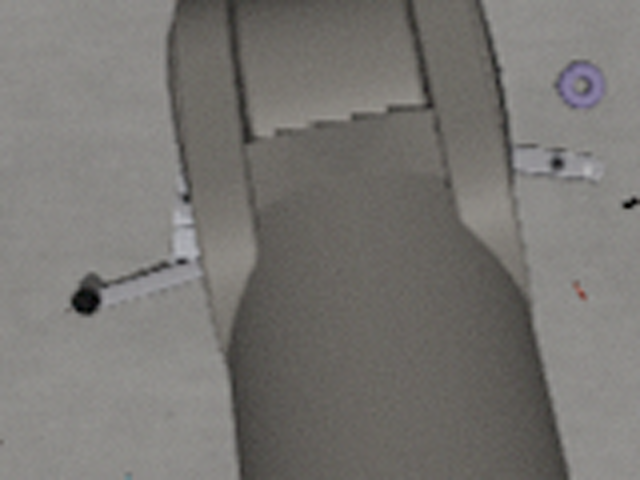

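The block is hard against the stop: the tip stayed at -59.7 mm while the force rose to 14.8 N. The crop shows it flush in the corner under the lip. Next I'll straddle the knob and swing the lever.

Run:
```python
from c import *
t0=current_time()
k=toh([.5033,.0897]);pv=np.array([-.062,-.034]);v=k-pv;r0=np.arctan2(v[1],v[0])%(2*np.pi);print(np.degrees(r0),np.hypot(*v))
def P(r,z): return w(*(pv+.095*np.array([np.cos(r),np.sin(r)])),z),down(YAW+r-np.pi/2)
p,q=P(r0,.085);move_to(p,q);grip(.37)
p,q=P(r0,.030);line_to(p,q,speed=.12)
print(current_force(),current_tcp_pos(),current_time()-t0)
snap('11')
line_to(*P(r0+.2,.030),speed=.06);print(current_force(),current_time()-t0)
line_to(*P(r0+.4,.030),speed=.06);print(current_force(),current_time()-t0)
snap('12')
a=cv2.imread('pics/scene11.png')[170:290,270:430];b=cv2.imread('pics/scene12.png')[170:290,270:430]
cv2.imwrite('pics/c12.png',np.hstack([cv2.resize(x,None,fx=2.5,fy=2.5,interpolation=2) for x in(a,b)]))
```

```text
114.071683697787 0.09569116318266764
[ 0.78352221 -0.88336992 -0.55840016] [0.50378938 0.08934024 0.03026279] 1.7250000000000014
[ 0.1676121  -0.08463929 -0.22010554] 2.2916000000000025
[0.9560948  0.51956952 0.09624809] 2.7582999999999984
```

View pics/c12.png

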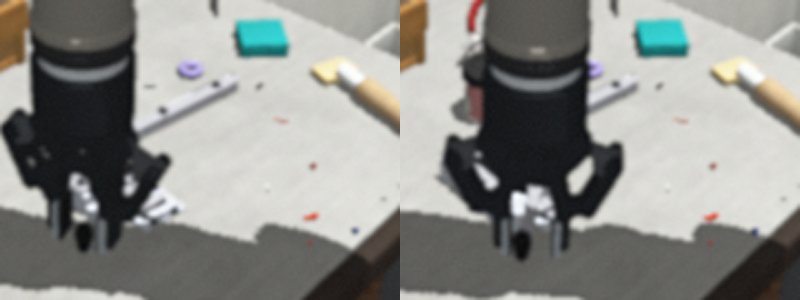

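The knob sits between the fingers and follows them. Carrying on round to the stop.

Run:
```python
from c import *
t0=current_time()
r0=np.radians(114.07);pv=np.array([-.062,-.034])
def P(r,z): return w(*(pv+.095*np.array([np.cos(r),np.sin(r)])),z),down(YAW+r-np.pi/2)
def ft(r): return current_force()[:2]@(-XH*np.sin(r)+YH*np.cos(r))
for d in(.6,.8,1.0,1.2,1.4,1.55,1.65):
    line_to(*P(r0+d,.030),speed=.07);print(d,ft(r0+d).round(1),end=' | ')
d=1.65
while d<1.92:
    d+=.03;line_to(*P(r0+d,.030),speed=.04)
    h=toh(current_tcp_pos())-pv;print(round(d,2),ft(r0+d).round(1),np.degrees(np.arctan2(h[1],h[0])%(2*np.pi)).round(1),end=' | ')
    if ft(r0+d)<-22:break
print(current_force(),current_time())
snap('13')
a=cv2.imread('pics/scene13.png')[170:290,270:430]
cv2.imwrite('pics/c13.png',cv2.resize(a,None,fx=4,fy=4,interpolation=2))
```

```text
0.6 0.2 | 0.8 0.3 | 1.0 -0.3 | 1.2 -0.2 | 1.4 0.6 | 1.55 0.4 | 1.65 -0.7 | 1.68 -0.9 210.2 | 1.71 -1.7 211.6 | 1.74 -4.0 213.0 | 1.77 -6.6 213.8 | 1.8 -9.6 214.4 | 1.83 -11.9 215.1 | 1.86 -14.0 215.7 | 1.89 -17.6 216.3 | 1.92 -20.7 216.9 | [-8.51161761 19.46636753  0.53160979] 44.6583
```

View pics/c13.png

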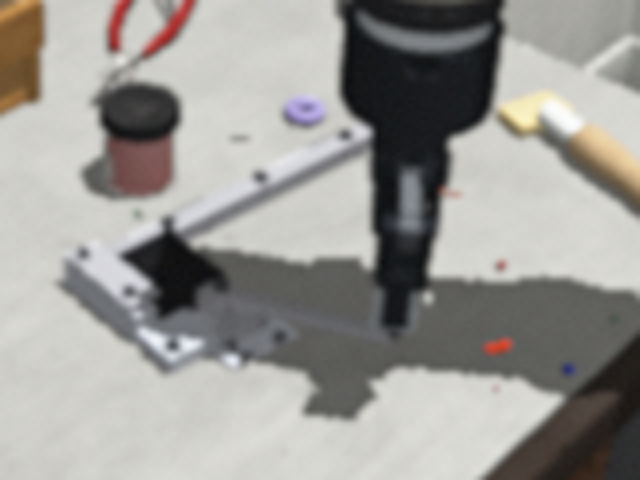

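The force built up steadily once the lever reached about 209° (TCP at about 213.6°), which matches the stop. I'll back off, lift clear and inspect.

Run:
```python
from c import *
r0=np.radians(114.07);pv=np.array([-.062,-.034])
def P(r,z): return w(*(pv+.095*np.array([np.cos(r),np.sin(r)])),z),down(YAW+r-np.pi/2)
line_to(*P(r0+1.655,.030),speed=.06);print(current_force())
p,q=P(r0+1.655,.10);line_to(p,q,speed=.15)
line_to(w(-.16,-.22,.16),speed=.25)
snap('14');crop('14');print(current_time())
a=cv2.imread('pics/scene14.png')[170:290,270:430]
cv2.imwrite('pics/c14.png',cv2.resize(a,None,fx=5,fy=5,interpolation=2))
for t in('top','scene'):
    a=np.load(f'pics/{t}14.npz');X=cloud(t,a['d']).reshape(-1,3);p=a['p'].reshape(-1,3)
    H=np.c_[(X[:,:2]-O)@XH,(X[:,:2]-O)@YH,X[:,2]]
    K=H[(H[:,2]>.035)&(H[:,2]<.053)&(abs(H[:,0]+.145)<.03)&(abs(H[:,1]+.08)<.03)]
    k=np.median(K,0);print(t,'knob',k.round(4),len(K),np.degrees(np.arctan2(k[1]+.034,k[0]+.062))%360-100)
    B=H[(H[:,2]>.0155)&(H[:,2]<.0205)&(H[:,0]>-.06)&(H[:,0]<.006)&(H[:,1]>-.07)&(H[:,1]<.005)&(p.max(1)<65)]
    print('block',np.percentile(B,[1,99],axis=0).round(4).tolist(),len(B))
```

```text
[ 0.26509019 -0.13119926  0.89633869]
46.8
top knob [-0.147  -0.0792  0.0467] 37 108.03268787297546
block [[-0.0494, -0.049, 0.0157], [-0.0023, -0.0066, 0.0204]] 374
scene knob [-0.1512 -0.0765  0.0438] 52 105.46341438056533
block [[-0.0503, -0.0456, 0.0159], [-0.0045, -0.0068, 0.0202]] 196
```

View pics/c14.png

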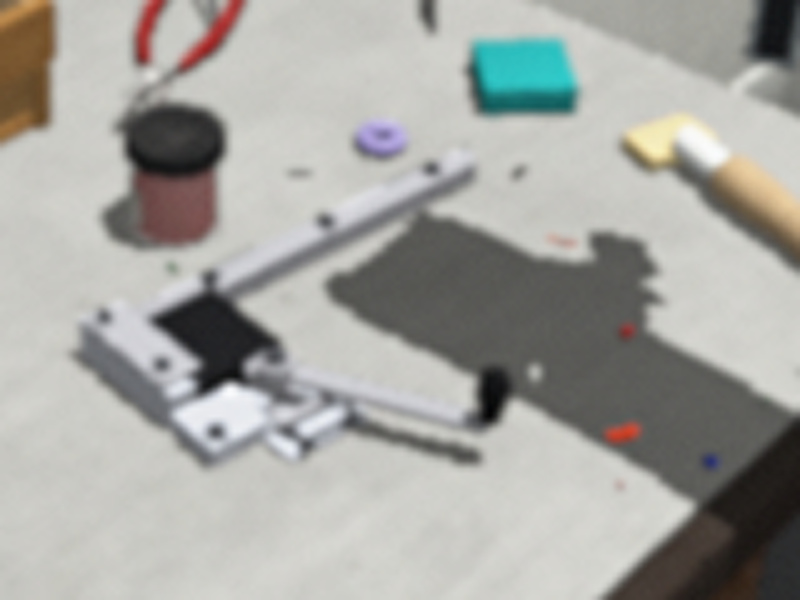

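View pics/t14.png

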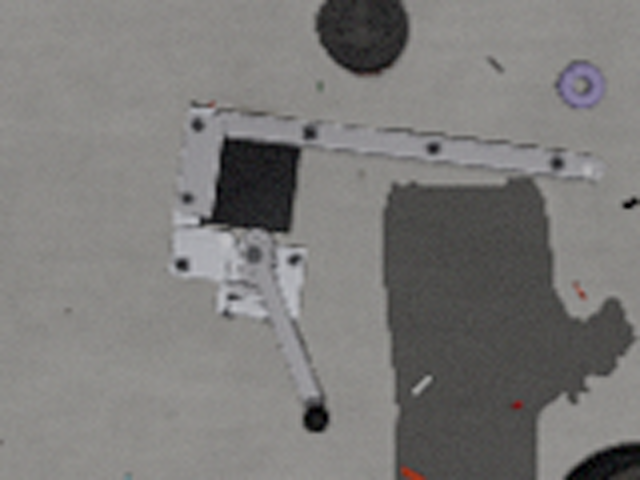

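The block is square in the corner, with its outer edges at about x = -50 and y = -49 mm. The lever is at 105–108° of travel (1.84–1.89 rad), and the jar and brass paddle haven't moved. Signing off.

```bash
python3 -c "
from cell import *
print(current_time(),current_force());sign_off()"
```

```text
46.8 [ 0.22645852  0.04766074 -0.05051733]
the job is handed in; nothing more can be done
```

The black block is home in the corner and clamped, and I handed the job in at 46.8 s of the 67 s allowed. No verdict was reported.

**What I did:**
1. I pushed the block to the open fence. The first push left it about 20° askew, because its corner had nested between the fingers, and it took three more pushes to get it flush.
2. I slid it along the fence into the corner. It stopped hard with 14.8 N on the fingertips.
3. I swung the clamp lever round with the knob between the fingers until the force rose to about 21 N, then backed off and lifted clear.

**Last checks:**
- **Block:** it sits square in the corner, with its outer edges at about x = -50 and y = -49 mm in the holder frame (the scene camera gave -46 mm for y).
- **Lever:** the two cameras differed slightly, at 108° from the top and 105.5° from the scene (1.89 and 1.84 rad). Both are past the required 1.65.
- **Surroundings:** the jar and paddle look unmoved, and the arm is clear with about 0 N at the wrist.
- **Cam force (not measured):** I have no direct reading of it. I felt little resistance at the knob (under about 1 N) until near the stop, where I had expected a few newtons. The only sign that the cam is pressing on the block is the knob sitting about 2 mm farther out, which suggests the sprung pivot gave way as it should.

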